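# Seat a keyed rotor in a bench centrifuge and shut the lid

## Robot

A 7-joint arm with a two-finger parallel gripper is mounted at the origin on the work surface. World frame = base frame: x ahead of the robot, y to its left, z up, the work surface at z = 0. Lengths are in m, angles in rad, forces in N, time in s.
With the tool pointing down it reaches from about 0.425 to 0.925 m from the base axis. Payload 6.8 kg.
Tool frame: the origin (TCP) lies at the very end of the fingers, on their centre line; the grasp point (between the pads) lies 19 mm behind it; z points along the fingers, y is the line along which they close (so a half turn about z gives the same grasp; the last joint's range is limited). The gripper opens to 85 mm and grips with 20 to 120 N. Pads are 22 mm wide; open, the fingers measure 114 mm over their backs; the gripper's body (76 mm by 85 mm) begins 54 mm behind the grasp point. The pads swing forward as they close: fully open they stand 13 mm farther back than shut.
Start: joints at [1.144, 0.477, 0.022, 1.555, -0.011, 1.109, -0.083], TCP at [0.212, -0.641, 0.231] pointing down, gripper open.
Joint ranges: [-2.96, 2.96], [-0.34, 2.1], [-1.41, 1.46], [0.24, 2.44], [-1.37, 4.51], [0.17, 1.92], [-2.96, 2.96]. Speed limits (rad/s): [2.39, 2.39, 3.14, 3.14, 3.14, 3.14, 3.14].

## Interface

Orientations are given as a rotation vector (axis times angle).
In Python, from bench import r gives the robot as it stands.
- The arm moves only by the tool play_rows, never from a script. Its argument "targets" is text: rows parted by semicolons, each of 5 numbers parted by spaces: the closure, from -1 (fully open) to 1 (shut), then the shift along the tool's x, y, z in m, then the turn about the tool's z in rad. In form: gripper dx dy dz spin; .... A call has 1 to 8 rows; each row is the pose to reach, as a shift and turn from the pose commanded when the call began, along the tool's axes at that moment; what a row does not reach only later rows make up. A row lasts 1/12 s, in which the tool goes at most 41.7 mm and 7.16 degrees, less where a joint would pass 70% of its speed; a pose out of reach is approached as far as the arm can. A call with a gripper value outside its range is refused whole. The fingers move at their own pace and stop on an object; "squeeze" is the grip in N (left out, the last holds). Time passes only in rows, so rows that repeat a pose let the fingers close. It gives the time, the measured TCP pose, the force, the opening and the grip force at its end, in the units of the state.
- r.get_obs(): the state, without advancing time (a new reading comes with each control period).
- r.grab_frame(name): name is "side" or "top" or "wrist"; returns the picture (420x560x3 uint8, red, green, blue); there is no depth.
- r.camera_info(name): a dict with "fov_y" (degrees; the focal length in pixels is half the picture's height over the tangent of half this angle, whatever the lens; pixels are square), "cx", "cy" (the principal point, pixels), "position" and "rotation" of the camera in the world. Camera axes: x right, y down, z forward; pixel columns grow to the right and rows downward; lengths in m; the calibration is good to about 2 mm. A picture is of the moment at which its call begins: read the wrist's pose just before it. camera_info takes no time and is no camera call; for the wrist camera it gives the pose at the moment of the call.
- r.hand_in(): hands the job in; it is judged then, once.
The state is a dict: "clock": time; "joints": joint angles; "qvel": joint speeds; "tau": joint torques, N m; "tcp_pos": TCP position; "orientation": TCP orientation; "contact_force": force on the tool from outside, world axes, zero at the start; "moment": the same for the moment, N m; "grip_width": finger opening in m; "gripper_force": force on a finger pad.
Only numpy, scipy, OpenCV 4.12 (cv2) and the standard library are available. Lean on these libraries where they do the work, as an engineer would, in place of code of your own. Each camera call takes 0.05 s, during which the arm holds its last target. There are 200 camera calls.

## Task

Take the black rotor with the orange knob and lower it over the drive shaft in the open centrifuge. Keep only a light downward pressure on it and turn it until its hub drops over the shaft's cross pin and it sits fully home; never force it down, the drive bearing is delicate. Then let go of it, close the centrifuge lid fully, and leave the blue rotor and the other things on the bench where they are.

Things in the scene. Friction and masses are not known exactly. Their poses are not given: they have to be found in the camera images.
- rotor: Black tube rotor with an orange knob and 12 tube holes, 100 mm diameter, 72 mm tall, 0.27 to 0.40 kg. Origin: centre of its hub's underside, z up. Under the hub: a 20 mm bore and two grooves 8 mm wide, crossed at right angles, so the cross pin fits every 90 degrees of turn; one runs along the rotor's x, below the white index line, one along y. Stands on the bench left or right of the centrifuge
- rotor_knob (a point): Point on the axis of the orange knob to grip from above, 62 mm above the rotor's origin. The knob is upright and round, 28 mm diameter, from 38 to 72 mm above the rotor's origin; the disc round it is topped at 38 mm
- strip_rotor: Blue rotor with a white knob, for tube strips, same outer size as the black one, on the other side of the centrifuge. Not to be used. Origin: centre of its underside
- centrifuge: White bench centrifuge, fixed, 220 mm wide, 258 mm deep, 130 mm high to its chamber rim; front (sloped panel with display and knobs) towards its own -x. Origin: on the bench below the drive axis, z up. The steel chamber, open above, is 136 mm wide, its floor 85 mm below the rim
- seat (a point): On the drive axis, 57 mm above the bench: where the rotor's origin lies when fully home, on the drive's flange. An 18 mm shaft rises 14 mm from it, then tapers to 8 mm at 22 mm. Axes as the centrifuge's, not the shaft's. The drive's elastic mount gives 1 mm per 5 N pressed on it (this point sinks with it). Force between rotor and centrifuge must stay below 30 N to spare the bearing
- pin_top (a point): Point on the drive axis level with the top of the brass cross pin through the shaft, 8.5 mm above the seat; pin 44 mm long, 6 mm square, its direction unknown (not in this frame). A rotor with no groove over the pin rests here, and drops when a groove is within about 3 degrees. A brake holds the shaft against 0.15 N m: pressed by hand with over about 10 N the rotor drags the shaft round with it
- lid_hinge (a point): Middle of the lid's hinge axis, at the back edge of the chamber, 115 mm behind the drive axis (centrifuge's +x), 136 mm above the bench; the axis runs along the centrifuge's y
- lid_lip (a point): Middle of the lid's front edge on its outer face, 195 mm from the hinge axis; moves with the lid. A blue lip 50 mm wide stands out 10 mm further. The lid is a white frame with a clear window, 170 mm wide; outer face 6 mm outside the plane through the hinge axis, inner face 4 mm inside. Closed, this point is 80 mm in front of the drive axis, 142 mm above the bench
- lid (a joint): Lid angle in rad: 0 closed and level, grows as the front edge swings up and back; starts at 1.6 to 1.8 (upright, leaning a little away from the robot). A friction hinge (0.28 N m; lid 0.2 kg) keeps it where it is left; a few newtons on its outer face near the lip swing it down.
- media_bottle: Amber bottle with orange cap, 60 mm wide, 105 mm tall; stays where it is. Origin: centre of its underside
- tube_rack: Blue rack with small tubes, 85 x 200 x 52 mm; stays where it is. Origin: centre of its underside
- jug: Clear plastic beaker with handle, 94 mm wide, 130 mm tall; stays where it is. Origin: centre of its underside
- wash_bottle: White wash bottle with blue cap and spout, 68 mm wide, 200 mm tall; stays where it is. Origin: centre of its underside
- sample_bottle: Clear bottle with white cap, 60 mm wide, 85 mm tall; stays where it is. Origin: centre of its underside
Not all that is in view belongs to the job. There is more than one size of the rotor; the job needs the smallest.

How it is judged:
On the way, in this order (a step that is already met when the one before it is completed fails the run):
1. the rotor is lowered over the shaft and sits fully home, level, with the lid still open (horizontal distance between rotor and seat below 0.003 m and z of rotor in the frame of seat below 0.0025 m and angle between rotor's own z axis and vertical below 0.06 rad and value of joint lid above 0.6 rad), for 0.2 s.
2. the lid is closed (value of joint lid below 0.03 rad), for 0.2 s.
At the end, for the whole second after the job is handed in: The black rotor sits fully home on the drive: its hub within 2.5 mm of the seat in height and 3 mm sideways, upright within 0.06 rad, at rest; the lid is closed to within 0.03 rad (horizontal distance between rotor and seat below 0.003 m and z of rotor in the frame of seat between -0.0025 and 0.0025 m and angle between rotor's own z axis and vertical below 0.06 rad and linear speed of rotor below 0.02 m/s and value of joint lid below 0.03 rad); the robot touches nothing.
It fails at once if the rotor is pressed or knocked against the centrifuge with more than 30 N (contact force between rotor and centrifuge above 30 N).
It fails at once if the blue rotor or another thing on the bench is moved more than 30 mm (distance of any of strip_rotor, media_bottle, tube_rack, jug, wash_bottle, sample_bottle from where it was at the start of the episode above 0.03 m).
It also fails if it takes over 72 s, if anything falls off the work surface, if the arm or the gripper's body presses on something with over 40 N, if the wrist force passes 120 N, or if a joint passes its speed limit or range.

## Working session

There is one attempt and no reset: what is moved stays moved. The work goes in short steps, Python scripts to look and compute and a tool call to move; the robot and the scene stay as the last step left them, time stands still between calls to the robot, and variables do not carry over. Pictures are saved under pics/ and viewed, at most 12 in all, crops included, and the job is handed in when it is done.

Besides the shell and the picture viewer there is one more tool, called after ">>>" as a command line: name --argument value ..., lists and objects as JSON in quotes. play_rows: Moves the arm, as the interface text tells. Its arguments: {"type":"object","properties":{"targets":{"type":"string"},"squeeze":{"type":"number"}},"required":["targets"]}

```bash
mkdir -p pics; python3 - <<'E'
from bench import r
import cv2,numpy as np
o=r.get_obs();print({k:np.round(v,3).tolist() for k,v in o.items()})
for n in("side","top"):
    i=r.grab_frame(n);cv2.imwrite(f"pics/{n}0.png",i[...,::-1])
    c=r.camera_info(n);print(n,c)
E
```

```text
{'clock': 0.0, 'joints': [1.144, 0.478, 0.022, 1.556, -0.012, 1.109, -0.083], 'qvel': [-0.0, -0.0, 0.0, -0.0, 0.0, -0.001, 0.0], 'tau': [0.0, -59.647, 1.608, -28.12, 0.013, 0.009, -0.0], 'tcp_pos': [0.211, -0.64, 0.23], 'orientation': [-3.1, -0.498, 0.001], 'contact_force': [0.485, -0.163, 0.291], 'moment': [0.01, -0.035, 0.009], 'gripper_force': 0.0, 'grip_width': 0.085}
side {'fov_y': 53.55653900059573, 'cx': 280.2364620371591, 'cy': 214.2502861753438, 'position': array([0.23105787, 0.74399173, 0.78846743]), 'rotation': array([-0.5555183 ,  2.66215296, -1.2465353 ])}
top {'fov_y': 50.02967424533023, 'cx': 272.09937563153505, 'cy': 209.50169323117115, 'position': array([ 0.37670122, -0.01763793,  1.34473685]), 'rotation': array([-2.13683729,  2.18597496, -0.11071119])}
```

View pics/side0.png

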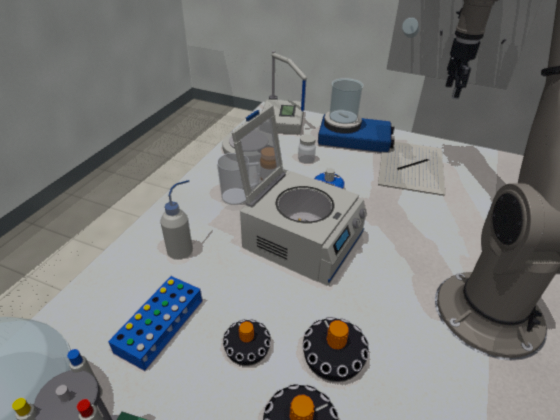

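View pics/top0.png

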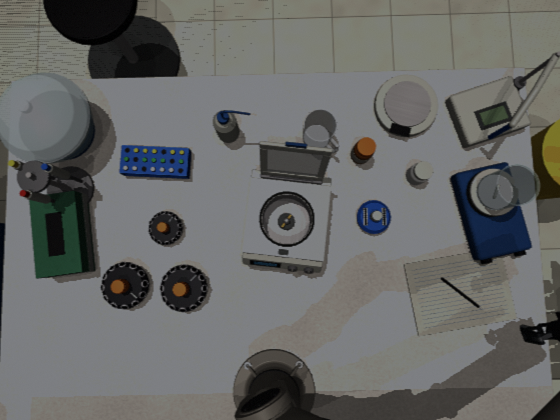

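The side view shows the open centrifuge around (305,215). Three black rotors with orange knobs are in view, given here as top-view pixel / side-view pixel: A (166,228)/(247,341), B (125,285)/(302,408) and C (185,288)/(336,348). A is clearly the smallest, so it fits. The blue rotor is at (374,217) in the top view. Next I'll enlarge both views to confirm this and to read off pixels.

```bash
cat > h.py <<'E'
from bench import r
import numpy as np,cv2
from scipy.spatial.transform import Rotation as R
def cam(n):
    c=r.camera_info(n);f=210/np.tan(np.radians(c["fov_y"])/2)
    return f,c["cx"],c["cy"],np.array(c["position"]),R.from_rotvec(c["rotation"]).as_matrix()
def ray(c,u,v):
    d=c[4]@np.array([(u-c[1])/c[0],(v-c[2])/c[0],1]);return c[3],d/np.linalg.norm(d)
def tri(rays):
    A=sum(np.eye(3)-np.outer(d,d) for p,d in rays);b=sum((np.eye(3)-np.outer(d,d))@p for p,d in rays)
    x=np.linalg.solve(A,b);return x,[np.linalg.norm((np.eye(3)-np.outer(d,d))@(x-p)) for p,d in rays]
def onz(c,u,v,z):
    p,d=ray(c,u,v);return p+d*(z-p[2])/d[2]
def proj(c,P):
    q=(np.atleast_2d(P)-c[3])@c[4];return q[:,:2]/q[:,2:]*c[0]+[c[1],c[2]]
E
python3 - <<'E'
import cv2,numpy as np
t=cv2.imread("pics/top0.png");s=cv2.imread("pics/side0.png")
z=lambda i,x,y,w,h:cv2.resize(i[y:y+h,x:x+w],(400,300),interpolation=cv2.INTER_CUBIC)
a=z(t,120,200,80,60);b=z(s,207,311,80,60);c=z(t,227,135,120,90);c2=z(t,227,190,120,90);d=z(s,235,160,140,105)
cv2.imwrite("pics/crop1.png",np.vstack([np.hstack([a,b]),np.hstack([c2,d])]))
E
```

```text
(no output)
```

View pics/crop1.png

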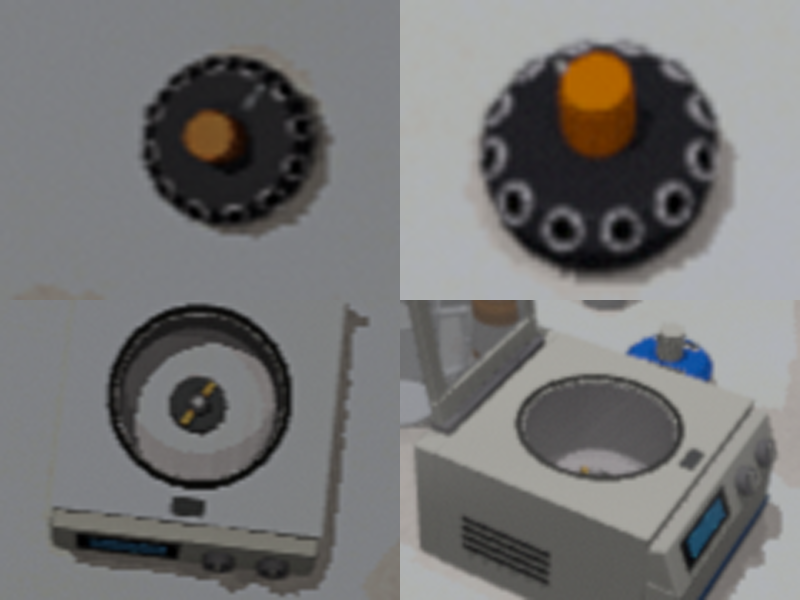

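The crop confirms A: it is the smallest, with 12 holes, an orange knob and a white index line. Knob top is at top (161.4,226.4) and side (246.2,327.4). The rim centre is at top (286.7,218.5) and side (304.7,204.2). The pin runs diagonally from top (282,226) to (291,216).

```bash
python3 - <<'E'
from h import *
T=cam("top");S=cam("side")
t5=lambda u,v:((u+.5)/5-.5+120,(v+.5)/5-.5+200)
s5=lambda u,v:((u+.5)/5-.5+207,(v+.5)/5-.5+311)
t3=lambda u,v:((u+.5)*.3-.5+227,(v+.5)*.3-.5+190)
s3=lambda u,v:((u+.5)*.35-.5+235,(v+.5)*.35-.5+160)
p,e=tri([ray(T,*t5(209,134)),ray(S,*s5(198,84))]);print("knob top",p,e)
print("knob by z .072",onz(T,*t5(209,134),.072),onz(S,*s5(198,84),.072))
# disc in top: circle centre at approx outline (143..314, 55..227)
print("disc edges z.038",[onz(T,*t5(u,v),.03).round(4) for u,v in((143,141),(314,141),(230,55),(230,227))])
a,b=onz(T,*t5(245,107),.038),onz(T,*t5(265,85),.038);print("index",a,b,np.degrees(np.arctan2(*(b-a)[1::-1])))
c,e=tri([ray(T,*t3(200,96)),ray(S,*s3(200,127))]);print("rim",c,e)
print("rim by z",onz(T,*t3(200,96),.13),onz(S,*s3(200,127),.13))
print("rim ext",[onz(T,*t3(u,v),.13).round(4) for u,v in((108,96),(292,96),(200,5),(200,188))])
a,b=onz(T,*t3(182,122),.0655),onz(T,*t3(214,85),.0655);print("pin",a,b,np.degrees(np.arctan2(*(b-a)[1::-1])),np.linalg.norm(a-b))
print("tip",onz(T,*t3(199,102),.079))
# front top edge of case
a,b=onz(T,*t3(52,211),.13),onz(T,*t3(318,241),.13);print("front edge",a,b,np.degrees(np.arctan2(*(b-a)[1::-1])))
E
```

```text
knob top [0.47599088 0.30637916 0.06799724] [np.float64(0.0002967498491283831), np.float64(0.0002967498491283651)]
knob by z .072 [0.47596297 0.30545937 0.072     ] [0.47433608 0.30875193 0.072     ]
disc edges z.038 [array([0.476 , 0.3549, 0.03  ]), array([0.4737, 0.2544, 0.03  ]), array([0.5256, 0.304 , 0.03  ]), array([0.4245, 0.3036, 0.03  ])]
index [0.49392993 0.29310972 0.038     ] [0.50656186 0.28144026 0.038     ] -42.731951594411846
rim [ 0.48541219 -0.04923289  0.12614106] [np.float64(0.00018182603767862775), np.float64(0.00018182603767862577)]
rim by z [ 0.48524445 -0.04908919  0.13      ] [ 0.48374992 -0.04463786  0.13      ]
rim ext [array([0.487 , 0.0257, 0.13  ]), array([ 0.4835, -0.1238,  0.13  ]), array([ 0.56 , -0.051,  0.13 ]), array([ 0.4107, -0.0472,  0.13  ])]
pin [ 0.46907293 -0.03481488  0.0655    ] [ 0.50018557 -0.06298711  0.0655    ] -42.16056525709469 0.04197226457633254
tip [ 0.48472478 -0.04943216  0.079     ]
front edge [0.39491363 0.07262285 0.13      ] [ 0.36613139 -0.14084795  0.13      ] -97.67887426135972
```

>>> play_rows --targets "-1 0.1 -0.1 -0.1 -0.3; -1 0.21 -0.225 -0.1 -0.6; -1 0.21 -0.225 -0.1 -0.6; -1 0.21 -0.225 -0.1 -0.6; -1 0.21 -0.225 -0.1 -0.6; -1 0.21 -0.225 -0.1 -0.6; -1 0.21 -0.225 -0.1 -0.6; -1 0.21 -0.225 -0.1 -0.6"

```text
clock: 0.77
tcp_pos: [0.3414, -0.3585, 0.3319]
orientation: [-2.815, -1.396, -0.0]
contact_force: [0.9, -0.3, -0.4]
grip_width: 0.0853
gripper_force: 0.0
```

```bash
cat >> h.py <<'E'
def go(x,y,z,yaw):
    o=r.get_obs();p=np.array(o["tcp_pos"]);M=R.from_rotvec(o["orientation"]).as_matrix()
    yw=np.degrees(np.arctan2(M[1,0],M[0,0]))
    d=M.T@(np.array([x,y,z])-p);s=-np.radians((yaw-yw+180)%360-180)
    print("tcp",p.round(4),"yaw",yw.round(2),"tilt",np.degrees(np.arccos(-M[2,2])).round(2),"t",o["clock"],"j7",o["joints"][6])
    print("shift",d.round(4),"spin",s.round(4))
E
python3 - <<'E'
from h import *
go(.44,-.05,.45,84)
o=r.get_obs();M=R.from_rotvec(o["orientation"]).as_matrix();c=cam("wrist")
print(c[:3],M.T@(c[3]-o["tcp_pos"]),M.T@c[4])
E
```

```text
tcp [ 0.3414 -0.3585  0.3319] yaw 52.75 tilt 0.02 t 0.7667 j7 0.007109422809942495
shift [ 0.3053 -0.1083 -0.118 ] spin -0.5455
(np.float64(322.7914382497234), 278.8175063424932, 208.3199039267627) [ 0.08289618  0.00015236 -0.14266087] [[-9.30935853e-04 -9.46543645e-01 -3.22574427e-01]
 [ 9.99998577e-01 -4.27270182e-04 -1.63219588e-03]
 [ 1.40711821e-03 -3.22575487e-01  9.46542696e-01]]
```

>>> play_rows --targets "-1 0.24 -0.13 -0.03 -0.54; -1 0.24 -0.13 -0.03 -0.54; -1 0.24 -0.13 -0.03 -0.54; -1 0.24 -0.13 -0.03 -0.54; -1 0.24 -0.13 -0.03 -0.54; -1 0.24 -0.13 -0.03 -0.54; -1 0.24 -0.13 -0.03 -0.54; -1 0.24 -0.13 -0.03 -0.54"

```text
clock: 1.43
tcp_pos: [0.3836, -0.0863, 0.3622]
orientation: [2.332, 2.103, 0.002]
contact_force: [0.2, -0.4, -0.7]
grip_width: 0.0853
gripper_force: 0.0
```

```bash
cat >> h.py <<'E'
def shot(name):
    c=cam("wrist");i=r.grab_frame("wrist");cv2.imwrite(f"pics/{name}.png",i[...,::-1]);np.save(f"pics/{name}.npy",np.array(c,dtype=object),allow_pickle=True)
    return c
def load(name): return tuple(np.load(f"pics/{name}.npy",allow_pickle=True))
E
python3 - <<'E'
from h import *
c=shot("w1");go(.485,0.05,.36,84)
print(proj(c,[[.485,-.049,.079],[.485,-.049,.13],[.485,-.049,.0655]]))
E
```

```text
tcp [ 0.3831 -0.0895  0.3617] yaw 83.9 tilt 0.07 t 1.4833 j7 0.03987816123181065
shift [0.1495 0.0865 0.0016] spin -0.0018
[[354.23293669 127.49907012]
 [364.24268281 131.32312348]
 [351.96184135 126.63143674]]
```

>>> play_rows --targets "-1 0.1 0.085 0 0; -1 0.1 0.085 0 0; -1 0.1 0.085 0 0; -1 0.1 0.085 0 0; -1 0.1 0.085 0 0; -1 0.1 0.085 0 0"

```text
clock: 1.98
tcp_pos: [0.478, -0.0035, 0.3604]
orientation: [-2.342, -2.091, 0.003]
contact_force: [0.4, -0.2, -0.1]
grip_width: 0.0855
gripper_force: 0.0
```

```bash
python3 - <<'E'
from h import *
c=shot("w2");go(.475,0.23,.2,84)
out=[]
for n in("w1","w2"):
    c=load(n);u,v=proj(c,[.485,-.049,.079])[0];i=cv2.imread(f"pics/{n}.png")
    M=np.float32([[5,0,200-5*u],[0,5,250-5*v]]);print(n,u,v)
    out.append(cv2.warpAffine(i,M,(400,500),flags=cv2.INTER_CUBIC))
cv2.imwrite("pics/crop2.png",np.hstack(out))
E
```

```text
tcp [ 0.4777 -0.004   0.3606] yaw 83.45 tilt 0.11 t 2.0333 j7 -0.28998517367626353
shift [ 0.2323 -0.0292  0.1605] spin -0.0097
w1 354.23293669228684 127.49907011636134
w2 288.3890022588697 196.5444778675914
```

View pics/crop2.png

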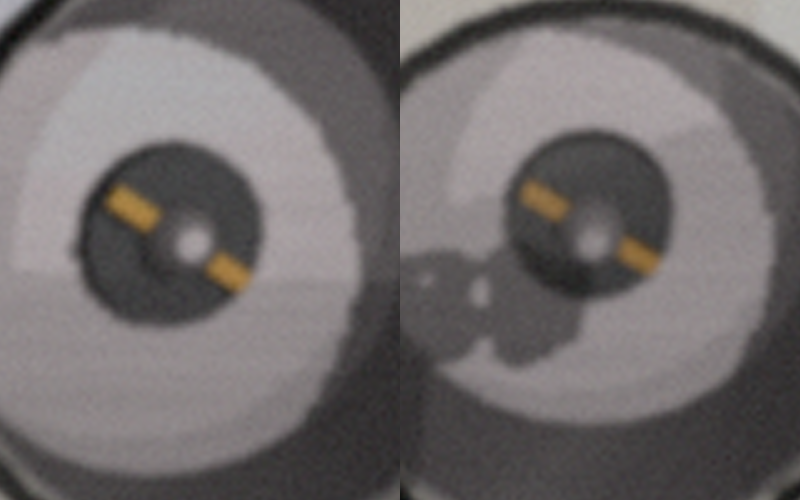

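The crop shows the shaft tip at (194,243) in w1 and (194,241) in w2, both about 1–2 px from the prediction. The brass pin is clear in both views. I'll triangulate the tip and pin ends.

```bash
python3 - <<'E'
from h import *
base={"w1":(354.233,127.499),"w2":(288.389,196.544)}
C={n:load(n) for n in base}
P=lambda n,u,v:(base[n][0]+(u-200)/5,base[n][1]+(v-250)/5)
def both(a,b,z,l):
    A=P("w1",*a);B=P("w2",*b);x,e=tri([ray(C["w1"],*A),ray(C["w2"],*B)])
    q=[onz(C["w1"],*A,z),onz(C["w2"],*B,z)];print(l,x.round(4),np.round(e[0],4),[k.round(4) for k in q]);return np.mean(q,0)
both((194,243),(194,241),.079,"tip")
a=both((111,194),(125,188),.0655,"pinL");b=both((246,284),(254.5,267),.0655,"pinR")
print("pin mid",(a+b)/2,np.linalg.norm(a-b),np.degrees(np.arctan2(*(b-a)[1::-1])))
both((171,233),(188,213),.057,"flange")
E
```

```text
tip [ 0.4838 -0.0471  0.0769] 0.0003 [array([ 0.4835, -0.0471,  0.079 ]), array([ 0.4836, -0.0463,  0.079 ])]
pinL [ 0.4658 -0.0339  0.0611] 0.0001 [array([ 0.4652, -0.0337,  0.0655]), array([ 0.466 , -0.0327,  0.0655])]
pinR [ 0.5    -0.0605  0.0642] 0.0003 [array([ 0.4999, -0.0606,  0.0655]), array([ 0.4998, -0.0598,  0.0655])]
pin mid [ 0.48270902 -0.04670158  0.0655    ] 0.043614443285656924 -38.23030421288035
flange [ 0.4829 -0.0461  0.0517] 0.0005 [array([ 0.4822, -0.0461,  0.057 ]), array([ 0.4826, -0.0443,  0.057 ])]
```

>>> play_rows --targets "-1 0.23 -0.03 0.12 0; -1 0.23 -0.03 0.12 0; -1 0.23 -0.03 0.12 0; -1 0.23 -0.03 0.12 0; -1 0.23 -0.03 0.12 0; -1 0.23 -0.03 0.12 0; -1 0.23 -0.03 0.12 0; -1 0.23 -0.03 0.12 0"

```text
clock: 2.7
tcp_pos: [0.4727, 0.2308, 0.2397]
orientation: [-2.338, -2.097, 0.004]
contact_force: [-0.1, -0.9, -0.1]
grip_width: 0.0854
gripper_force: 0.0
```

```bash
python3 - <<'E'
from h import *
c=shot("w3");go(.4755,0.306,.2,84)
u,v=proj(c,[.4755,.306,.06])[0];i=cv2.imread("pics/w3.png")
print(u,v);cv2.imwrite("pics/crop3.png",cv2.warpAffine(i,np.float32([[3,0,300-3*u],[0,3,300-3*v]]),(600,600),flags=cv2.INTER_CUBIC))
E
```

```text
tcp [0.4737 0.2289 0.2405] yaw 83.62 tilt 0.13 t 2.75 j7 -0.9235412276614912
shift [ 0.0769 -0.0068  0.0404] spin -0.0066
274.06821783185984 106.98172531039681
```

View pics/crop3.png

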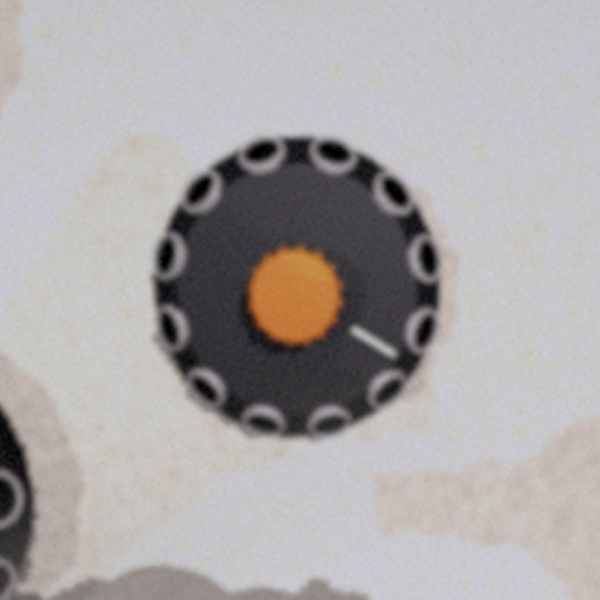

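Crop 3 shows the small rotor's knob top at crop (296,296) and its index line from (352,328) to (396,356).

```bash
python3 - <<'E'
from h import *
c=load("w3");P=lambda u,v:(274.068+(u-300)/3,106.982+(v-300)/3)
k=onz(c,*P(296,296),.072);print(k)
S=cam("side");T=cam("top")
print(tri([ray(c,*P(296,296)),ray(S,246.2,327.4),ray(T,161.4,226.4)]))
a,b=onz(c,*P(352,328),.038),onz(c,*P(396,356),.038);print(np.degrees(np.arctan2(*(b-a)[1::-1])),np.degrees(np.arctan2(*((a+b)/2-k)[1::-1])))
go(k[0],k[1],.12,84)
E
```

```text
[0.4746529  0.30756706 0.072     ]
(array([0.47541606, 0.30686626, 0.06867181]), [np.float64(0.0010547788862661283), np.float64(0.000119780633378303), np.float64(0.00097996038629983)])
-37.583560084957284 -37.54075438175205
tcp [0.4737 0.2289 0.2405] yaw 83.62 tilt 0.13 t 2.75 j7 -0.9235412276614912
shift [ 0.0785 -0.0077  0.1204] spin -0.0066
```

>>> play_rows --targets "-1 0.0785 -0.0077 0.05 -0.006; -1 0.0785 -0.0077 0.09 -0.006; -1 0.0785 -0.0077 0.12 -0.006; -1 0.0785 -0.0077 0.15 -0.006; -1 0.0785 -0.0077 0.18 -0.006; -1 0.0785 -0.0077 0.18 -0.006; -1 0.0785 -0.0077 0.18 -0.006"

```text
clock: 3.33
tcp_pos: [0.4757, 0.3053, 0.0605]
orientation: [2.338, 2.096, -0.007]
contact_force: [0.3, 1.0, -0.0]
grip_width: 0.0854
gripper_force: 0.0
```

```bash
python3 - <<'E'
from h import *
go(.4747,.3075,.044,84)
E
```

```text
tcp [0.4757 0.3053 0.0605] yaw 83.76 tilt 0.26 t 3.3333 j7 -1.2454751461503493
shift [ 0.0022 -0.0012  0.0165] spin -0.0041
```

>>> play_rows --targets "-1 0.002 -0.001 0.008 -0.004; -1 0.002 -0.001 0.016 -0.004; -1 0.002 -0.001 0.016 -0.004; 1 0.002 -0.001 0.016 -0.004; 1 0.002 -0.001 0.016 -0.004; 1 0.002 -0.001 0.016 -0.004; 1 0.002 -0.001 0.016 -0.004; 1 0.002 -0.001 0.016 -0.004" --squeeze 40

```text
clock: 4.0
tcp_pos: [0.4747, 0.311, 0.0457]
orientation: [2.332, 2.105, 0.001]
contact_force: [-2.2, -1.0, 9.0]
grip_width: 0.0263
gripper_force: 38.7
```

>>> play_rows --targets "1 0 0 0 0; 1 0 0 0 0; 1 0 0 0 0"

```text
clock: 4.25
tcp_pos: [0.4747, 0.3111, 0.0458]
orientation: [2.332, 2.105, 0.001]
contact_force: [-1.5, -1.4, 5.5]
grip_width: 0.0269
gripper_force: 39.1
```

```bash
python3 - <<'E'
from h import *
go(.4747,.3075,.044,84);o=r.get_obs();print(o["grip_width"],o["gripper_force"],o["contact_force"],o["moment"])
E
```

```text
tcp [0.4747 0.3111 0.0458] yaw 84.16 tilt 0.03 t 4.25 j7 -1.265571648031634
shift [-0.0036  0.0003  0.0018] spin 0.0028
0.02688158498751815 39.09254014492035 [-1.45414642 -1.4151968   5.46367394] [-0.27813494  0.33132692 -0.05596868]
```

>>> play_rows --targets "1 0 0 -0.03 0; 1 0 0 -0.07 0; 1 0 0 -0.11 0; 1 0 0 -0.15 0; 1 0 0 -0.19 0; 1 0 0 -0.19 0; 1 0 0 -0.19 0; 1 0 0 -0.19 0"

```text
clock: 4.92
tcp_pos: [0.4741, 0.3098, 0.2339]
orientation: [2.332, 2.105, -0.004]
contact_force: [0.4, 0.2, -3.5]
grip_width: 0.0271
gripper_force: 40.9
```

```bash
python3 - <<'E'
from h import *
c=shot("w4");go(.4835,-.0470,.236,84);o=r.get_obs();print(o["grip_width"],o["contact_force"],o["moment"])
E
```

```text
tcp [0.4738 0.3095 0.2331] yaw 84.15 tilt 0.22 t 4.9667 j7 -1.0804451220136977
shift [-0.3537  0.046  -0.002 ] spin 0.0025
0.026688902641569923 [-0.11150495 -0.6324423  -4.04769045] [-0.00226484 -0.01196624 -0.0143923 ]
```

View pics/w4.png

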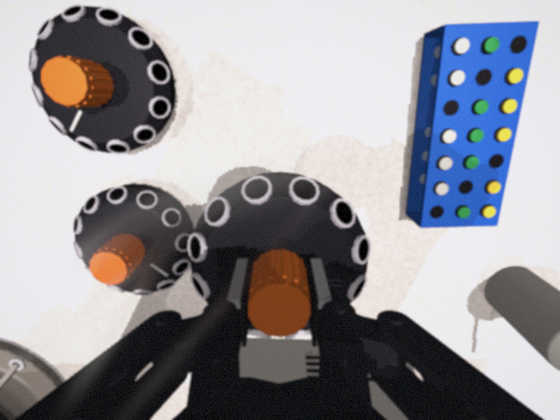

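The rotor hangs level in the fingers, with its knob top at about (279,303). Its disc spans columns 188–369 with the far edge at row 172. I'll work out its offset in the tool frame.

```bash
python3 - <<'E'
from h import *
o=r.get_obs();p=np.array(o["tcp_pos"]);M=R.from_rotvec(o["orientation"]).as_matrix()
c=load("w4")
i=cv2.imread("pics/w4.png")
h=cv2.cvtColor(i,cv2.COLOR_BGR2HSV)
m=((h[...,0]<20)&(h[...,1]>120)&(h[...,2]>40)).astype(np.uint8);m[:240]=0;m[:, :230]=0;m[:,330:]=0
ys,xs=np.nonzero(m);print("orange box",xs.min(),xs.max(),ys.min(),ys.max())
# predicted outlines for tool-x offset options
t=np.linspace(0,2*np.pi,360)
for dx in(-.002,-.004,-.006):
    f=lambda rad,z:proj(c,(M@np.array([dx+rad*np.cos(t),rad*np.sin(t),0*t+z])).T+p)
    a=f(.05,.0458-.038);b=f(.05,.0458-.03);k=f(.014,.0458-.072);q=f(.05,.0458)
    print(dx,"disc top",a.min(0).round(1),a.max(0).round(1),"z.03",b.min(0).round(1),b.max(0).round(1),"bot",q.min(0).round(1),"knob",k.min(0).round(1),k.max(0).round(1))
E
```

```text
orange box 247 311 248 335
-0.002 disc top [183.9 176.3] [374.  345.5] z.03 [188.  172.7] [369.9 335.9] bot [200.5 161.6] knob [246.4 279.8] [311.8 335.2]
-0.004 disc top [184.3 180.3] [373.6 348.3] z.03 [188.3 176.5] [369.5 338.6] bot [200.8 165. ] knob [246.6 284. ] [311.6 338.9]
-0.006 disc top [184.7 184.4] [373.3 351.1] z.03 [188.7 180.4] [369.2 341.3] bot [201.  168.3] knob [246.8 288.2] [311.5 342.6]
```

>>> play_rows --targets "1 -0.04 0.006 0 0; 1 -0.08 0.012 0 0; 1 -0.12 0.018 0 0; 1 -0.16 0.024 0 0; 1 -0.2 0.03 0 0; 1 -0.24 0.036 0 0; 1 -0.28 0.041 0 0; 1 -0.3 0.043 0 0"

```text
clock: 5.63
tcp_pos: [0.4851, 0.0017, 0.2327]
orientation: [-2.337, -2.097, 0.008]
contact_force: [-0.4, -0.6, -2.9]
grip_width: 0.0266
gripper_force: 40.7
```

>>> play_rows --targets "1 -0.025 0.002 0 0; 1 -0.04 0.002 0 0; 1 -0.05 0.003 0 0; 1 -0.05 0.003 0 0; 1 -0.05 0.003 0 0; 1 -0.05 0.003 0 0"

```text
clock: 6.13
tcp_pos: [0.4846, -0.0404, 0.2348]
orientation: [-2.329, -2.107, -0.0]
contact_force: [-0.0, 0.1, -3.5]
grip_width: 0.0268
gripper_force: 40.7
```

```bash
python3 - <<'E'
from h import *
go(.4837,-.0450,.135,84.15);o=r.get_obs();print(o["grip_width"],o["contact_force"],o["moment"])
E
```

```text
tcp [ 0.4846 -0.0404  0.2348] yaw 84.28 tilt 0.07 t 6.1333 j7 -0.31540309938909117
shift [-0.0048 -0.0003  0.0998] spin 0.0022
0.02678743277828436 [-0.01393553  0.10538512 -3.45329924] [ 0.04223998 -0.01358083  0.01738275]
```

>>> play_rows --targets "1 -0.005 0 0.02 0.002; 1 -0.005 0 0.04 0.002; 1 -0.005 0 0.06 0.002; 1 -0.005 0 0.08 0.002; 1 -0.005 0 0.1 0.002; 1 -0.005 0 0.1 0.002; 1 -0.005 0 0.1 0.002; 1 -0.005 0 0.1 0.002"

```text
clock: 6.8
tcp_pos: [0.4851, -0.0459, 0.1363]
orientation: [2.332, 2.104, 0.002]
contact_force: [0.6, 0.8, -2.4]
grip_width: 0.0266
gripper_force: 40.6
```

```bash
python3 - <<'E'
from h import *
go(.4837,-.0450,.118,84.15);o=r.get_obs();print(o["grip_width"],o["contact_force"],o["moment"])
E
```

```text
tcp [ 0.4851 -0.0459  0.1363] yaw 84.13 tilt 0.09 t 6.8 j7 -0.4276784711278908
shift [ 0.0007 -0.0015  0.0183] spin -0.0004
0.02655944778383252 [ 0.6226036   0.79054783 -2.42240471] [ 0.0788786  -0.00526147  0.05187527]
```

>>> play_rows --targets "1 0 -0.001 0.003 0; 1 0 -0.001 0.006 0; 1 0 -0.001 0.009 0; 1 0 -0.001 0.012 0; 1 0 -0.001 0.014 0; 1 0 -0.001 0.016 0; 1 0 -0.001 0.018 0; 1 0 -0.001 0.018 0"

```text
clock: 7.47
tcp_pos: [0.4833, -0.0467, 0.117]
orientation: [-2.334, -2.103, -0.0]
contact_force: [0.5, 0.9, -3.3]
grip_width: 0.0268
gripper_force: 40.7
```

```bash
python3 - <<'E'
from h import *
go(.4837,-.0450,.112,84.15);o=r.get_obs();print(o["grip_width"],o["contact_force"],o["moment"])
E
```

```text
tcp [ 0.4833 -0.0467  0.117 ] yaw 84.04 tilt 0.02 t 7.4667 j7 -0.4534524281777948
shift [0.0017 0.0002 0.005 ] spin -0.0019
0.02675050131329712 [ 0.53697001  0.9018068  -3.27430753] [ 0.19658095 -0.02605534  0.03653701]
```

>>> play_rows --targets "1 0.0007 0 0.001 0; 1 0.0007 0 0.002 0; 1 0.0007 0 0.003 0; 1 0.0007 0 0.004 0; 1 0.0007 0 0.005 0; 1 0.0007 0 0.005 0"

```text
clock: 7.97
tcp_pos: [0.4834, -0.046, 0.1122]
orientation: [-2.334, -2.103, -0.0]
contact_force: [1.0, 1.8, -3.3]
grip_width: 0.0269
gripper_force: 40.7
```

>>> play_rows --targets "1 0 0 0.001 0; 1 0 0 0.002 0; 1 0 0 0.002 0; 1 0 0 0.002 0"

```text
clock: 8.3
tcp_pos: [0.4835, -0.0461, 0.1105]
orientation: [2.334, 2.103, 0.0]
contact_force: [-0.6, 1.1, 0.2]
grip_width: 0.0267
gripper_force: 41.0
```

```bash
python3 - <<'E'
from h import *
go(.4837,-.0450,.1028,84.15);o=r.get_obs();print(o["grip_width"],o["contact_force"],o["moment"])
E
```

```text
tcp [ 0.4835 -0.0461  0.1105] yaw 84.04 tilt 0.01 t 8.3 j7 -0.4647887851130408
shift [0.0011 0.0001 0.0077] spin -0.0018
0.02665230951407242 [-0.6236056   1.14119153  0.24085592] [0.28641389 0.14903033 0.02949226]
```

>>> play_rows --targets "1 0 0 0.001 0.02; 1 0 0 0.001 0.04; 1 0 0 0.001 0.04"

```text
clock: 8.55
tcp_pos: [0.4838, -0.0459, 0.1097]
orientation: [2.377, 2.054, 0.001]
contact_force: [-0.8, 1.9, 2.2]
grip_width: 0.027
gripper_force: 41.4
```

>>> play_rows --targets "1 0 0 0 0.02; 1 0 0 0 0.04; 1 0 0 0 0.04"

```text
clock: 8.8
tcp_pos: [0.484, -0.0458, 0.1096]
orientation: [2.417, 2.006, 0.002]
contact_force: [0.1, 2.8, 2.7]
grip_width: 0.0263
gripper_force: 41.4
```

>>> play_rows --targets "1 0 0 0 0.02; 1 0 0 0 0.04; 1 0 0 0 0.04"

```text
clock: 9.05
tcp_pos: [0.4839, -0.046, 0.1096]
orientation: [2.457, 1.957, 0.002]
contact_force: [1.3, 2.5, 3.6]
grip_width: 0.0269
gripper_force: 41.5
```

```bash
python3 - <<'E'
from h import *
c=shot("w5");go(.4837,-.0450,.1028,84.15);o=r.get_obs();print(o["grip_width"],o["contact_force"],o["moment"])
i=cv2.imread("pics/w5.png")
cv2.imwrite("pics/crop5.png",cv2.resize(i[140:390,120:440],(800,600),interpolation=cv2.INTER_CUBIC))
E
```

```text
tcp [ 0.4839 -0.046   0.1096] yaw 77.15 tilt 0.06 t 9.1 j7 -0.5717876273393626
shift [ 0.001  -0.0004  0.0068] spin -0.1221
0.026768465197017033 [1.73625159 2.61097123 3.30390526] [ 0.66069054 -0.46128466  0.1117399 ]
```

View pics/crop5.png

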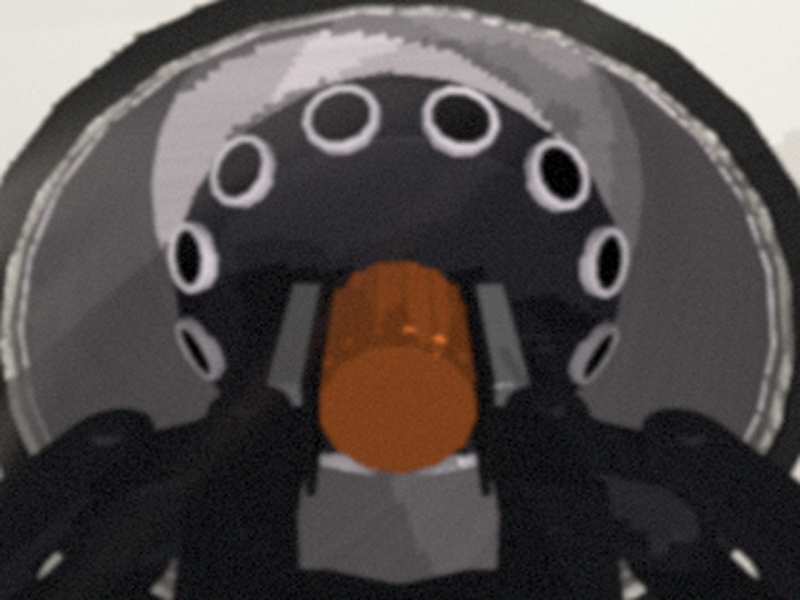

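>>> play_rows --targets "1 0 0 0 -0.02; 1 0 0 0 -0.04; 1 0 0 0 -0.04"

```text
clock: 9.35
tcp_pos: [0.4836, -0.0463, 0.1094]
orientation: [2.414, 2.01, 0.001]
contact_force: [2.3, 2.4, 4.3]
grip_width: 0.0267
gripper_force: 41.5
```

```bash
python3 - <<'E'
from h import *
go(.4837,-.0450,.1028,84.15);o=r.get_obs();print(o["grip_width"],o["contact_force"],o["moment"])
E
```

```text
tcp [ 0.4836 -0.0463  0.1094] yaw 79.54 tilt 0.03 t 9.35 j7 -0.534788259519975
shift [ 0.0013 -0.0002  0.0066] spin -0.0804
0.02674328545545303 [2.25068087 2.39720122 4.28283774] [ 0.47469507 -0.50516523  0.00202784]
```

>>> play_rows --targets "1 0 0 0 -0.02; 1 0 0 0 -0.04; 1 0 0 0 -0.04"

```text
clock: 9.6
tcp_pos: [0.4836, -0.0464, 0.1094]
orientation: [2.374, 2.057, 0.001]
contact_force: [0.7, 2.0, 3.9]
grip_width: 0.0267
gripper_force: 41.6
```

```bash
python3 - <<'E'
from h import *
go(.4837,-.0450,.1028,84.15);o=r.get_obs();print(o["grip_width"],o["contact_force"],o["moment"])
E
```

```text
tcp [ 0.4836 -0.0464  0.1094] yaw 81.82 tilt 0.03 t 9.6 j7 -0.4998879679194844
shift [ 0.0014 -0.0001  0.0066] spin -0.0407
0.026663773619791126 [0.69261622 1.98300979 3.93391887] [ 0.43892292 -0.58947891 -0.04553875]
```

>>> play_rows --targets "1 0 0 -0.002 0; 1 0.001 0 -0.002 0; 1 0.001 0 -0.002 0; 1 0.001 0 -0.002 0"

```text
clock: 9.93
tcp_pos: [0.4826, -0.0456, 0.1108]
orientation: [-2.375, -2.055, 0.003]
contact_force: [1.6, 0.8, -2.3]
grip_width: 0.0263
gripper_force: 40.9
```

>>> play_rows --targets "1 0.001 0 0 0; 1 0.001 0 0 0; 1 0.001 0 0 0"

```text
clock: 10.18
tcp_pos: [0.4826, -0.0444, 0.1108]
orientation: [-2.375, -2.055, 0.003]
contact_force: [-1.0, -0.0, -3.9]
grip_width: 0.0267
gripper_force: 40.8
```

>>> play_rows --targets "1 0.001 0 0 0; 1 0.001 0 0 0; 1 0.001 0 0 0"

```text
clock: 10.43
tcp_pos: [0.4834, -0.0431, 0.1111]
orientation: [-2.375, -2.056, 0.001]
contact_force: [0.3, 0.3, -3.4]
grip_width: 0.027
gripper_force: 40.8
```

```bash
python3 - <<'E'
from h import *
go(.4837,-.0450,.1028,84.15);o=r.get_obs();print(o["grip_width"],o["contact_force"],o["moment"])
E
```

```text
tcp [ 0.4834 -0.0431  0.1111] yaw 81.76 tilt 0.04 t 10.4333 j7 -0.5049944664081634
shift [-0.0018  0.0006  0.0083] spin -0.0417
0.02703431875498921 [ 0.29107036  0.34876099 -3.38340387] [-0.02618329  0.01695035  0.01467844]
```

>>> play_rows --targets "1 0.001 0 0 0; 1 0.001 0 0 0; 1 0.001 0 0 0"

```text
clock: 10.68
tcp_pos: [0.4839, -0.0422, 0.1113]
orientation: [-2.375, -2.056, 0.0]
contact_force: [-1.5, 0.2, -3.1]
grip_width: 0.027
gripper_force: 40.8
```

>>> play_rows --targets "1 0.0007 0 0 0; 1 0.0007 0 0 0; 1 0.0007 0 0 0"

```text
clock: 10.93
tcp_pos: [0.484, -0.0418, 0.1113]
orientation: [2.376, 2.055, -0.0]
contact_force: [0.6, -1.5, -3.0]
grip_width: 0.0269
gripper_force: 40.8
```

>>> play_rows --targets "1 -0.002 0.001 0 0; 1 -0.002 0.001 0 0; 1 -0.002 0.001 0 0; 1 -0.002 0.001 0 0"

```text
clock: 11.27
tcp_pos: [0.4848, -0.0435, 0.1113]
orientation: [-2.375, -2.056, -0.0]
contact_force: [0.2, -0.6, -3.1]
grip_width: 0.0269
gripper_force: 40.8
```

>>> play_rows --targets "1 0 0.0008 0 0; 1 0 0.0008 0 0; 1 0 0.0008 0 0"

```text
clock: 11.52
tcp_pos: [0.4856, -0.0437, 0.1113]
orientation: [2.375, 2.056, 0.0]
contact_force: [0.2, 0.2, -3.5]
grip_width: 0.0266
gripper_force: 40.8
```

>>> play_rows --targets "1 0 -0.0028 0 0; 1 0 -0.0028 0 0; 1 0 -0.0028 0 0"

```text
clock: 11.77
tcp_pos: [0.4827, -0.0433, 0.1114]
orientation: [2.375, 2.056, 0.0]
contact_force: [-0.1, -0.6, -4.1]
grip_width: 0.0269
gripper_force: 40.8
```

>>> play_rows --targets "1 0 -0.0008 0 0; 1 0 -0.0008 0 0; 1 0 -0.0008 0 0"

```text
clock: 12.02
tcp_pos: [0.4823, -0.0432, 0.1114]
orientation: [2.375, 2.056, 0.001]
contact_force: [2.2, -0.5, -3.5]
grip_width: 0.0267
gripper_force: 40.7
```

>>> play_rows --targets "1 -0.0005 0.002 0 0; 1 -0.0005 0.002 0 0; 1 -0.0005 0.002 0.001 0; 1 -0.0005 0.002 0.002 0; 1 -0.0005 0.002 0.003 0; 1 -0.0005 0.002 0.003 0; 1 -0.0005 0.002 0.003 0"

```text
clock: 12.6
tcp_pos: [0.4837, -0.044, 0.1082]
orientation: [-2.375, -2.056, 0.0]
contact_force: [0.0, 0.1, -3.4]
grip_width: 0.0267
gripper_force: 40.7
```

>>> play_rows --targets "1 0 0 0 0.015; 1 0 0 0 0.03; 1 0 0 0 0.03"

```text
clock: 12.85
tcp_pos: [0.4839, -0.0439, 0.1083]
orientation: [2.407, 2.019, 0.0]
contact_force: [0.5, 0.3, -4.4]
grip_width: 0.0264
gripper_force: 40.7
```

>>> play_rows --targets "1 0 0 0.001 -0.02; 1 0 0 0.002 -0.02; 1 0 0 0.003 -0.02; 1 0 0 0.003 -0.02"

```text
clock: 13.18
tcp_pos: [0.4838, -0.044, 0.1051]
orientation: [-2.386, -2.044, 0.0]
contact_force: [0.6, -0.3, -2.1]
grip_width: 0.0267
gripper_force: 40.8
```

>>> play_rows --targets "1 0 0 0.001 0; 1 0 0 0.002 0; 1 0 0 0.002 0; 1 0 0 0.002 0"

```text
clock: 13.52
tcp_pos: [0.4838, -0.044, 0.1032]
orientation: [-2.386, -2.044, 0.0]
contact_force: [0.3, 0.7, -3.5]
grip_width: 0.0265
gripper_force: 40.8
```

>>> play_rows --targets "1 0 0 0.0006 0; 1 0 0 0.001 0; 1 0 0 0.001 0"

```text
clock: 13.77
tcp_pos: [0.4839, -0.044, 0.1025]
orientation: [2.386, 2.044, -0.0]
contact_force: [-1.4, 0.1, 0.4]
grip_width: 0.0269
gripper_force: 41.2
```

>>> play_rows --targets "1 0 0 0.0006 0; 1 0 0 0.001 0; 1 0 0 0.001 0"

```text
clock: 14.02
tcp_pos: [0.484, -0.044, 0.1016]
orientation: [2.385, 2.044, 0.0]
contact_force: [-2.4, -0.7, 5.2]
grip_width: 0.0269
gripper_force: 41.7
```

>>> play_rows --targets "1 0 0 -0.001 0; 1 0 0 -0.0015 0; -0.3 0 0 -0.0015 0; -0.3 0 0 -0.0015 0; -0.3 0 0 -0.0015 0; -0.3 0 0 -0.0015 0; -0.3 0 0 -0.0015 0; -0.3 0 0 -0.0015 0"

```text
clock: 14.68
tcp_pos: [0.4839, -0.044, 0.1028]
orientation: [2.386, 2.044, 0.0]
contact_force: [0.2, -0.5, -0.7]
grip_width: 0.0558
gripper_force: 0.0
```

>>> play_rows --targets "-0.3 0 0 -0.02 0; -0.3 0 0 -0.04 0; -0.3 0 0 -0.08 0; -0.3 0 0 -0.12 0; -0.3 0 0 -0.16 0; -0.3 0 0 -0.2 0; -0.3 0 0 -0.2 0; -0.3 0 0 -0.2 0"

```text
clock: 15.35
tcp_pos: [0.4853, -0.044, 0.3052]
orientation: [2.383, 2.041, 0.005]
contact_force: [-0.2, -0.5, -0.2]
grip_width: 0.0555
gripper_force: 0.0
```

```bash
python3 - <<'E'
from h import *
c=shot("w6");o=r.get_obs();print(o["clock"],o["tcp_pos"],o["grip_width"],o["contact_force"])
S=cam("side");i=r.grab_frame("side");cv2.imwrite("pics/s6.png",i[...,::-1])
T=cam("top");j=r.grab_frame("top");cv2.imwrite("pics/t6.png",j[...,::-1])
w=cv2.imread("pics/w6.png")
z=lambda i,x,y,w,h:cv2.resize(i[y:y+h,x:x+w],(400,300),interpolation=cv2.INTER_CUBIC)
cv2.imwrite("pics/crop6.png",np.vstack([np.hstack([cv2.resize(w,(400,300)),z(cv2.imread("pics/s6.png"),207,90,200,150)]),np.hstack([z(cv2.imread("pics/t6.png"),207,120,160,120),z(w,180,100,200,150)])]))
for n,P in(("tip home knob",[.4835,-.046,.129]),("knob if on pin",[.4835,-.046,.1375])): print(n,proj(c,P),proj(T,P),proj(S,P))
E
```

```text
15.4 [ 0.48401248 -0.0441533   0.30322991] 0.055753050780070326 [ 1.1042312   0.64687704 -0.49208533]
tip home knob [[276.86228243 186.60308008]] [[285.51837426 219.15011013]] [[304.93127459 204.15286355]]
knob if on pin [[276.8574863  188.81530808]] [[285.58494984 218.87212166]] [[305.12988766 201.52750831]]
```

View pics/crop6.png

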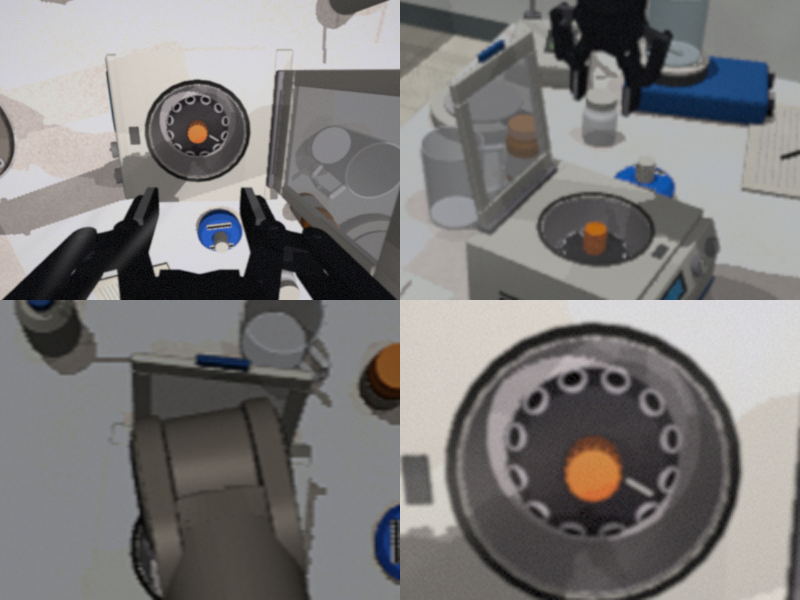

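The rotor sits home: its knob is at wrist (276,187) and side (304.5,204.5), matching the home predictions (186.6 and 204.2) rather than the on-pin ones. The lid's blue lip is at top (296,144) and side (252,115); I'll triangulate it next.

```bash
python3 - <<'E'
from h import *
T=cam("top");S=cam("side")
p,e=tri([ray(T,295.8,144.2),ray(S,251.7,114.8)]);print("lip",p,e)
o=r.get_obs()
for yaw in(-7.7,-5,-10):
    y=np.radians(yaw);ax=np.array([np.cos(y),np.sin(y),0]);hin=np.array([.4835,-.0465,.136])+.115*ax
    d=p-hin;print(yaw,hin.round(4),"along",d@ax,"lat",d@np.array([-ax[1],ax[0],0]),"up",d[2],"ang",np.arctan2(d[2],-d@ax))
i=cv2.cvtColor(cv2.imread("pics/s6.png"),cv2.COLOR_BGR2HSV)
go(.4,-.04,.36,84)
# chamber display edge in w6 for yaw: rear hinge bar line (crop left top)
c=load("w6");k=1.4
for a,b in(((108,55),(120,198)),((292,50),(277,197))):
    A=onz(c,a[0]*k,a[1]*k,.13);B=onz(c,b[0]*k,b[1]*k,.13);print(A,B,np.degrees(np.arctan2(*(B-A)[1::-1])))
E
```

```text
lip [ 0.63884636 -0.0690499   0.33197954] [np.float64(0.0008062553037313187), np.float64(0.000806255303730964)]
-7.7 [ 0.5975 -0.0619  0.136 ] along 0.041967006330560996 lat -0.0015323044212539384 up 0.1959795449477802 ang 1.7817500781357594
-5 [ 0.5981 -0.0565  0.136 ] along 0.041720571903996834 lat -0.008924761918500756 up 0.1959795449477802 ang 1.7805474525627978
-10 [ 0.5968 -0.0665  0.136 ] along 0.04190204706652083 lat 0.0047682973431890565 up 0.1959795449477802 ang 1.781433130152434
tcp [ 0.483  -0.0442  0.3015] yaw 81.17 tilt 0.13 t 15.5 j7 -0.29897613882906027
shift [-0.0086 -0.0828 -0.0583] spin -0.0494
[0.38653895 0.07409041 0.13      ] [ 0.34674768 -0.13017898  0.13      ] -101.02305857783925
[0.61920775 0.04370232 0.13      ] [ 0.59032201 -0.1672832   0.13      ] -97.79581822947915
```

>>> play_rows --targets "1 0 0 -0.04 0; 1 0 0 -0.08 0; 1 0 0 -0.12 0; 1 0 0 -0.15 0; 1 0 0 -0.15 -0.017; 1 0.002 0.04 -0.15 -0.017; 1 0.002 0.08 -0.15 -0.017; 1 0.002 0.12 -0.15 -0.017"

```text
clock: 16.17
tcp_pos: [0.6038, -0.0611, 0.451]
orientation: [-2.369, -2.063, 0.004]
contact_force: [0.0, 0.3, 0.6]
grip_width: 0.0001
gripper_force: 0.0
```

>>> play_rows --targets "1 0 0.04 0 0; 1 0 0.07 0 0; 1 0 0.1 0 0; 1 0 0.1 0 0; 1 0 0.1 0 0"

```text
clock: 16.58
tcp_pos: [0.7027, -0.0739, 0.4482]
orientation: [-2.364, -2.062, 0.005]
contact_force: [-0.2, 0.8, -0.0]
grip_width: 0.0003
gripper_force: 0.0
```

```bash
python3 - <<'E'
from h import *
go(.6966,-.0754,.30,82.2);o=r.get_obs();print(o["grip_width"],o["contact_force"])
i=r.grab_frame("side");cv2.imwrite("pics/s7.png",i[...,::-1])
cv2.imwrite("pics/crop7.png",cv2.resize(i[20:230,170:450,::-1],(800,600),interpolation=cv2.INTER_CUBIC))
E
```

```text
tcp [ 0.7027 -0.0739  0.4482] yaw 82.2 tilt 0.35 t 16.5833 j7 -0.3272029040398956
shift [-0.0025 -0.0049  0.1483] spin -0.0
0.0002835764959477614 [-0.15692954  0.78237352 -0.03619909]
```

View pics/crop7.png

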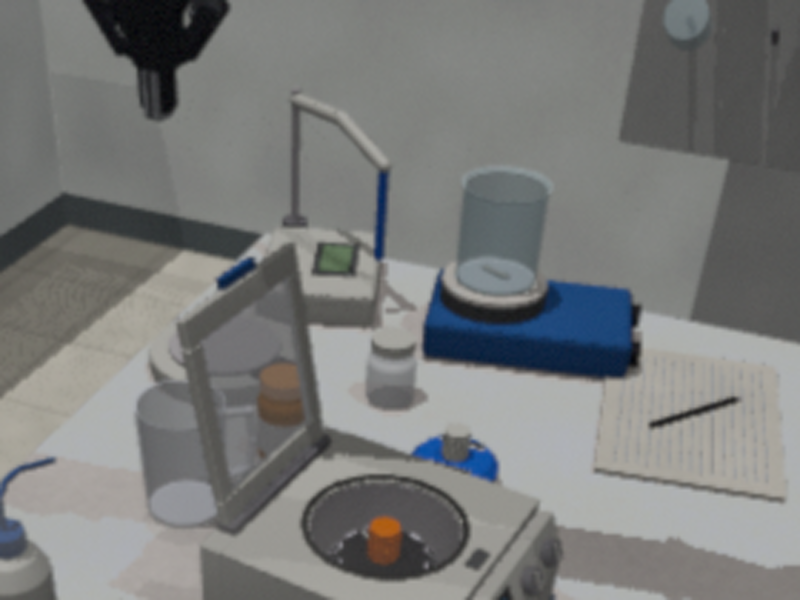

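The picture shows the closed fingers above and behind the lid, with the lip at crop (236,272). I'll lower them behind it and pull forward.

>>> play_rows --targets "1 0 0 0.04 0; 1 0 0 0.08 0; 1 0 0 0.12 0; 1 0 0 0.145 0; 1 0 0 0.145 0; 1 0 0 0.145 0; 1 0 0 0.145 0"

```text
clock: 17.22
tcp_pos: [0.7023, -0.0738, 0.3107]
orientation: [2.367, 2.063, 0.004]
contact_force: [0.4, -0.6, 0.2]
grip_width: -0.0
gripper_force: 0.0
```

>>> play_rows --targets "1 0 -0.01 0 0; 1 0 -0.02 0 0; 1 0 -0.03 0 0; 1 0 -0.04 0 0; 1 0 -0.05 0 0; 1 0 -0.06 0 0; 1 0 -0.06 0 0"

```text
clock: 17.8
tcp_pos: [0.6427, -0.0652, 0.3118]
orientation: [2.364, 2.062, 0.005]
contact_force: [0.4, 1.2, -1.2]
grip_width: 0.0
gripper_force: 0.0
```

```bash
python3 - <<'E'
from h import *
go(.5975,-.0619,.305,82.2);o=r.get_obs();print(o["contact_force"])
y=np.radians(-7.8);a=np.array([np.cos(y),np.sin(y)]);H=np.array([.5975,-.0619]);print("u",-(np.array(o["tcp_pos"])[:2]-H)@a)
for t in range(90,-1,-10):
    q=np.radians(t);print(t,round(.17*np.cos(q)-.006*np.sin(q)-.015,4),round(.136+.17*np.sin(q)+.006*np.cos(q),4))
E
```

```text
tcp [ 0.6427 -0.0652  0.3118] yaw 82.18 tilt 0.32 t 17.8 j7 -0.37455255235014073
shift [-0.0029 -0.0453  0.0065] spin -0.0003
[ 0.35394713  1.22825024 -1.17119651]
u -0.04524068313765534
90 -0.021 0.306
80 0.0086 0.3045
70 0.0375 0.2978
60 0.0648 0.2862
50 0.0897 0.2701
40 0.1114 0.2499
30 0.1292 0.2262
20 0.1427 0.1998
10 0.1514 0.1714
0 0.155 0.142
```

>>> play_rows --targets "1 0 -0.015 0.002 0; 1 0 -0.03 0.005 0; 1 0 -0.045 0.006 0; 1 0 -0.06 0.008 0; 1 0 -0.075 0.012 0; 1 0 -0.09 0.017 0; 1 0 -0.105 0.024 0; 1 0 -0.105 0.024 0"

```text
clock: 18.47
tcp_pos: [0.5372, -0.0509, 0.285]
orientation: [2.366, 2.064, -0.0]
contact_force: [0.0, 0.3, -1.6]
grip_width: 0.0002
gripper_force: 0.0
```

```bash
python3 - <<'E'
from h import *
go(.5975,-.0619,.305,82.2);o=r.get_obs();print(o["contact_force"])
y=np.radians(-7.8);a=np.array([np.cos(y),np.sin(y)]);H=np.array([.5975,-.0619]);print("u",-(np.array(o["tcp_pos"])[:2]-H)@a)
i=r.grab_frame("side");cv2.imwrite("pics/crop8.png",cv2.resize(i[40:250,170:450,::-1],(800,600),interpolation=cv2.INTER_CUBIC))
E
```

```text
tcp [ 0.5372 -0.0509  0.285 ] yaw 82.21 tilt 0.1 t 18.4667 j7 -0.3544431342958001
shift [-0.0028  0.0613 -0.0199] spin 0.0002
[ 0.04310748  0.28927184 -1.55198502]
u 0.06122798031734625
```

View pics/crop8.png

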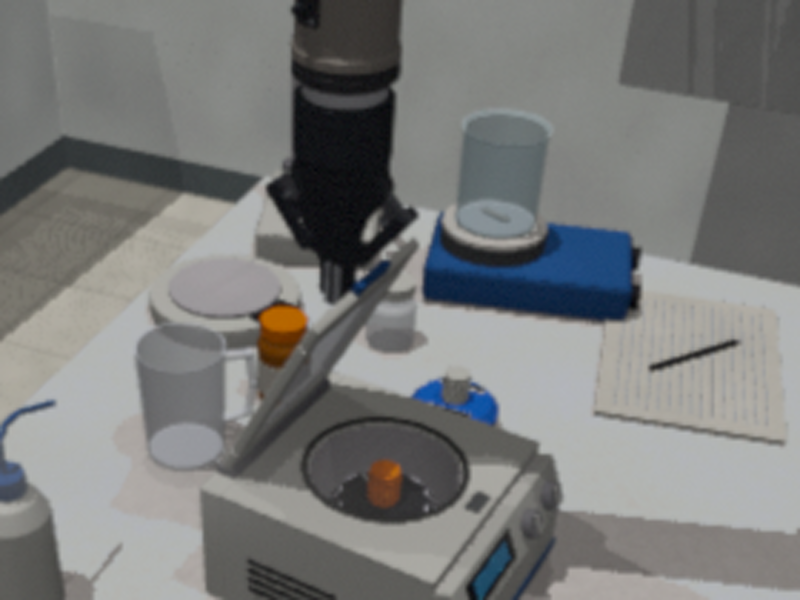

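>>> play_rows --targets "1 0 -0.015 0.007 0; 1 0 -0.029 0.015 0; 1 0 -0.04 0.025 0; 1 0 -0.05 0.035 0; 1 0 -0.059 0.047 0; 1 0 -0.068 0.059 0; 1 0 -0.075 0.072 0; 1 0 -0.082 0.085 0"

```text
clock: 19.18
tcp_pos: [0.4593, -0.0401, 0.1999]
orientation: [2.366, 2.063, 0.004]
contact_force: [0.6, -0.0, 0.2]
grip_width: 0.0003
gripper_force: 0.5
```

>>> play_rows --targets "1 0 -0.005 0.012 0; 1 0 -0.008 0.025 0; 1 0 -0.01 0.036 0; 1 0 -0.011 0.044 0; 1 0 -0.011 0.05 0; 1 0 -0.011 0.054 0; 1 0 -0.011 0.054 0"

```text
clock: 19.77
tcp_pos: [0.4464, -0.0388, 0.1443]
orientation: [-2.368, -2.064, 0.0]
contact_force: [-0.7, 0.5, -0.7]
grip_width: 0.0002
gripper_force: 0.0
```

```bash
python3 - <<'E'
from h import *
go(.5975,-.0619,.305,82.2);o=r.get_obs();print(o["contact_force"])
y=np.radians(-7.8);a=np.array([np.cos(y),np.sin(y)]);H=np.array([.5975,-.0619]);print("u",-(np.array(o["tcp_pos"])[:2]-H)@a)
E
```

```text
tcp [ 0.4464 -0.0388  0.1443] yaw 82.15 tilt 0.04 t 19.7667 j7 -0.46075973228304845
shift [-0.0022  0.1527 -0.1608] spin -0.0008
[-0.74152031  0.49913927 -0.68606771]
u 0.15282646994054758
```

Now I'll press down gently until I feel the stop.

>>> play_rows --targets "1 0 0 0.001 0; 1 0 0 0.002 0; 1 0 0 0.003 0; 1 0 0 0.003 0"

```text
clock: 20.1
tcp_pos: [0.4465, -0.0389, 0.142]
orientation: [2.368, 2.064, 0.001]
contact_force: [-0.2, -0.1, 0.2]
grip_width: -0.0001
gripper_force: 0.0
```

>>> play_rows --targets "1 0 0 0.001 0; 1 0 0 0.002 0; 1 0 0 0.002 0"

```text
clock: 20.35
tcp_pos: [0.4463, -0.0389, 0.1397]
orientation: [2.368, 2.064, 0.0]
contact_force: [0.2, 0.1, -0.2]
grip_width: 0.0002
gripper_force: 0.0
```

```bash
python3 - <<'E'
from h import *
i=r.grab_frame("side");cv2.imwrite("pics/crop9.png",cv2.resize(i[90:300,170:450,::-1],(800,600),interpolation=cv2.INTER_CUBIC))
E
```

```text
(no output)
```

View pics/crop9.png

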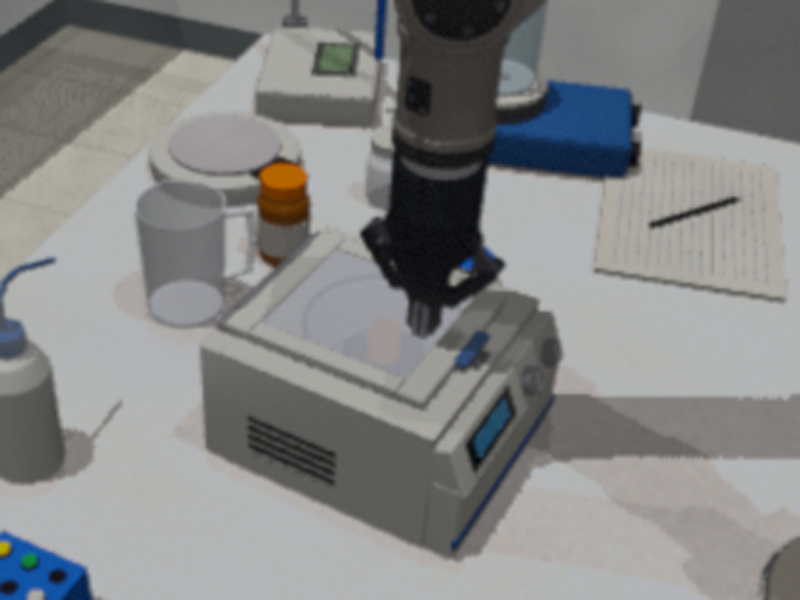

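The lid looks nearly or fully closed; the fingertip is over the recessed window at crop (423,330). I'll move to the front frame and press there.

>>> play_rows --targets "1 0 0 -0.015 0; 1 0 0 -0.015 0; 1 0 -0.022 -0.015 0; 1 0 -0.022 -0.015 0; 1 0 -0.022 -0.008 0; 1 0 -0.022 -0.003 0; 1 0 -0.022 0 0; 1 0 -0.022 0 0"

```text
clock: 21.07
tcp_pos: [0.4251, -0.0361, 0.1416]
orientation: [2.368, 2.063, -0.005]
contact_force: [-13.4, -1.3, 36.9]
grip_width: 0.0002
gripper_force: 18.7
```

>>> play_rows --targets "1 0 0 0.001 0; 1 0 0 0.002 0; 1 0 0 0.002 0"

```text
clock: 21.32
tcp_pos: [0.4252, -0.0361, 0.1412]
orientation: [2.367, 2.062, -0.006]
contact_force: [-21.7, -2.0, 62.6]
grip_width: 0.0001
gripper_force: 31.2
```

```bash
python3 - <<'E'
from h import *
go(.5975,-.0619,.305,82.2);o=r.get_obs();print(o["contact_force"])
E
```

```text
tcp [ 0.4252 -0.0361  0.1412] yaw 82.11 tilt 0.26 t 21.3167 j7 -0.46374638307912563
shift [-0.0026  0.1741 -0.1639] spin -0.0016
[-21.68181559  -1.9600383   62.64140227]
```

Firm contact at z = 0.141 matches the closed face at 0.142. I'll retreat now.

>>> play_rows --targets "1 0 0 -0.005 0; 1 0 0 -0.01 0; 1 0 0.02 -0.05 0; 1 0 0.02 -0.09 0; 1 0 0.02 -0.13 0; 1 0 0.02 -0.16 0; 1 0 0.02 -0.16 0; 1 0 0.02 -0.16 0"

```text
clock: 21.98
tcp_pos: [0.4457, -0.0389, 0.2989]
orientation: [2.367, 2.061, 0.003]
contact_force: [0.7, -0.0, -0.1]
grip_width: -0.0
gripper_force: 0.0
```

```bash
python3 - <<'E'
from h import *
o=r.get_obs();print(o["clock"],o["tcp_pos"],o["contact_force"])
i=r.grab_frame("side");w=r.grab_frame("wrist")
cv2.imwrite("pics/crop10.png",np.hstack([cv2.resize(i[90:300,170:450,::-1],(400,300),interpolation=cv2.INTER_CUBIC),cv2.resize(w[...,::-1],(400,300))]))
E
```

```text
21.9833 [ 0.44566656 -0.03892324  0.29892602] [ 0.74235306 -0.02554852 -0.07429821]
```

View pics/crop10.png

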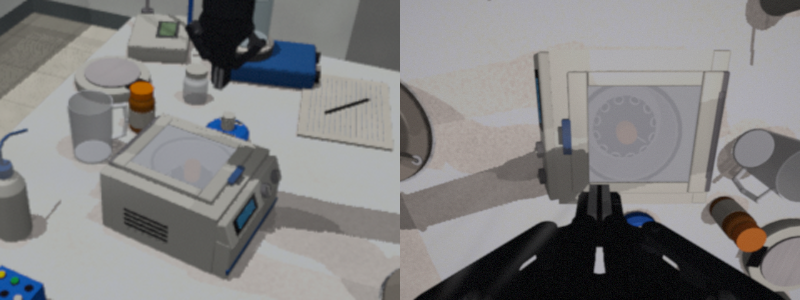

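The lid lies flat and closed over the rotor, the robot is clear of everything, and the other items are where they were.

```bash
python3 -c "
from bench import r
print(r.hand_in())"
```

```text
the job is handed in; nothing more can be done
None
```

The small black rotor is fully home on the drive, the centrifuge lid is closed and the job is handed in; the hand-in gave no verdict, and in closing I pressed the lid's front frame with the fingertips to about 63 N, far more than the few newtons it needs.

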